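# Present the sample jar's label to the bench reader

## Robot

A 7-joint arm with a two-finger parallel gripper is mounted at the origin on the work surface. World frame = base frame: x ahead of the robot, y to its left, z up, the work surface at z = 0. Lengths are in mm, angles in rad, forces in N, time in s.
With the tool pointing down it reaches from about 400 to 875 mm from the base axis. Payload 4.4 kg.
Tool frame: the origin (TCP) lies at the very end of the fingers, on their centre line; the grasp point (between the pads) lies 19 mm behind it; z points along the fingers, y is the direction in which the jaws open and shut (so a half turn about z gives the same grasp; the last joint's range is limited). The gripper opens to 85 mm and grips with 20 to 120 N. Pads are 22 mm wide; open, the fingers measure 114 mm over their backs; the gripper's body (76 mm by 85 mm) begins 54 mm behind the grasp point. The pads swing forward as they close: fully open they stand 13 mm farther back than shut.
Start: joints at [1.236, 0.628, 0.038, 1.517, -0.027, 0.996, -0.02], TCP at [172.651, -626.665, 231.313] pointing down, gripper open.
Joint ranges: [-3.06, 3.06], [-0.37, 2.12], [-1.25, 1.32], [0.18, 2.47], [-1.1, 4.24], [0.23, 1.98], [-2.94, 2.94]. Speed limits (rad/s): [2.57, 2.57, 3.14, 3.14, 3.14, 3.14, 3.14].

## Interface

Orientations are given as [roll, pitch, yaw] about the fixed x, y, z axes, in that order (R = Rz(yaw) Ry(pitch) Rx(roll)).
In Python, from cell import ctrl gives the robot as it stands.
- The arm moves only by the shell command python3 -m crank 'ROWS' [OPENING]. ROWS is JSON, a list that holds one entry, the list of rows, each a list of 6 numbers: the shift along the tool's x, y, z in units of 30 mm (1.0 is 30 mm), then the turn, a rotation vector about the tool's x, y, z in units of 6 degrees (1.0 is 6 degrees). In form: [[[tx, ty, tz, rx, ry, rz], ...]]. A call has 1 to 12 rows; each row shifts and turns the pose as measured when the row begins, along the tool's axes as they then stand; what a row does not reach is not made up. A row lasts 1/12 s, in which the tool goes at most 41.7 mm and 7.16 degrees, less where a joint would pass 70% of its speed; a pose out of reach is approached as far as the arm can. A call is refused whole if a number of a shift passes 1 or a number of a turn 1, either way. A call with a gripper value outside its range is refused whole. OPENING is the gripper command: -1 is fully open, 1 is shut, values between are in proportion, set as the call begins (- or left out, the last holds). The fingers move at their own pace and stop on an object; the grip force is fixed at half the most. Time passes only in rows, so rows that do not move let the fingers close. It gives the time, the measured TCP pose, the force and the opening at its end, in the units of the state.
- ctrl.read_state(): the state, without advancing time (a new reading comes with each control period).
- ctrl.get_image(name): name is "scene" or "top"; returns a dict with "color" (400x640x3 uint8, red, green, blue), "depth" (400x640 float32, mm along the optical axis (not along the pixel's ray), 0 where there is no reading), "camera_matrix" (3x3 intrinsics, pixels), "R" (3x3) and "t" (3): a world point X has camera coordinates R X + t. Camera axes: x right, y down, z forward; pixel columns grow to the right and rows downward; lengths in mm; the calibration is good to about 2 mm. A picture is of the moment at which its call begins.
- ctrl.finish_job(): hands the job in, once; it reports no verdict.
Trained networks look in a picture, given as the dict that the camera call returned (one of the last four; its "shot" number tells which), for a name from the list of things; names that differ only in an ending like _2 or _b are one class to them, and where a whole thing is asked for, a point or a joint stands for the part that bears it (a point fixed in the world has none). Each returns a list of dicts, best first, with "conf" (0 to 1); they miss things now and then, are a little off and sometimes report something else, mostly with a low value. They report only what shows in the picture. A call takes as long as a camera call. They do not tell look-alikes from the thing itself.
- ctrl.search_frame(query, picture): "extent" ([centre column, centre row, width, height] in pixels, round what is visible of it).
The state is a dict: "clock": time; "qpos": joint angles; "qd": joint speeds; "tau": joint torques, N m; "eef_pos": TCP position; "tool_rot": TCP orientation; "force": force on the tool from outside, world axes, zero at the start; "torque": the same for the moment, N m; "width": finger opening in mm.
Only numpy, scipy, OpenCV 4.12 (cv2) and the standard library are available. Lean on these libraries where they do the work, as an engineer would, in place of code of your own. Each camera call takes 0.05 s, during which the arm holds its last target. There are 200 camera calls.

## Task

The label reader still has the last, unlabelled squat pot on its round plate: stand that pot in the free space of the low steel tray, then stand the labelled sample jar in the middle of the round plate, turned so that its label squarely faces the reader's window. Keep pot and jar upright, set them down without dropping them, and leave the bottle, the dish stack and the vial where they stand.

Things in the scene. Friction and masses are not known exactly. Their poses are not given: they have to be found in the camera images.
- plate (a point): Label reader (fixed): black base 120 mm (x) by 200 mm (y), 12 mm high, with a round aluminium reading plate 68 mm across. The point is the centre of the plate's top face, 15 mm above the bench. z is up; +y points level from the plate straight at the reader's window. The +x and -y sides of the plate are open.
- window (a point): Centre of the dark window of the reader's head, 68 mm along +y from the plate's centre, 52 mm above the bench; same axes as plate. The head is a white block 90 mm along x, its face 70 mm and its back 135 mm from the plate's centre, top 85 mm above the bench.
- guard (a point): Low aluminium guard wall on the plate's -x side (part of the reader), 5 mm thick, 100 mm long, parallel to the plate's y. The point is the middle of its top edge, 62 mm above the bench, 55 mm from the plate's centre; same axes as plate.
- jar_center (a point): Sample jar (loose): cylinder 40 mm across, 76 mm high, about 90 g, white body, grey cap of the same width. The point is on its axis, 38 mm above its underside. z is up; +x points out through the middle of its label (white strip with black bars, on one side only). A black rib 18 mm long and 3 mm high on the cap runs from the centre to the rim on the label's side. Starts on the mat.
- jar_label (a point): Middle of the sample jar's label, on the jar's surface 20 mm from its axis and 30 mm above its underside; same axes as jar_center.
- pot_center (a point): Squat pot (loose): white cylinder 52 mm across with a grey cap of the same width, 60 mm high, no label and no rib, about 100 g. The point is its centre, 30 mm above its underside. It starts standing on the reader's plate.
- tray_in (a point): Low steel tray (fixed): inside 110 mm along x and 210 mm along y, walls 12 mm high over the bench. The point is the centre of the inner floor, 3 mm above the bench.
- bottle_center (a point): Amber glass bottle (loose, bystander, on the mat): 36 mm across, 85 mm high; the point is its centre, 42 mm above its underside.
- dishes_center (a point): Stack of three closed Petri dishes, one solid piece (loose, bystander, on the mat): 57 mm across, 45 mm high; the point is its centre.
- vial_center (a point): Glass vial with an aluminium cap (loose, bystander, standing in the tray): 36 mm across, 56 mm high; the point is its centre.
- mat: Black rubber mat (fixed): 150 mm along x, 190 mm along y, 3 mm thick; origin at the centre of its underside. The bottle (+y), jar (middle) and dishes (-y) start on it in a row along y, 62 to 73 mm between centres. Along its -x edge a grey slide box is fixed upright, 20 mm thick, 110 mm long along y, 60 mm high, its inner face at x = -65 mm.
Things that resemble listed ones, but are neither listed nor needed, are in the scene too. Leave any blue or green look-alike of the part that bears jar_center alone.

How it is judged:
By the outcome, as a careful person would: the job done as asked, in the order asked, and still so for the second after the job is handed in, with the robot touching nothing.
It also fails if it takes over 67 s, if anything falls off the work surface, if the arm or the gripper's body presses on something with over 40 N, if the wrist force passes 120 N, or if a joint passes its speed limit or range.

## Working session

There is one attempt and no reset: what is moved stays moved. The work goes in short steps, Python scripts to look and compute and a shell command to move; the robot and the scene stay as the last step left them, time stands still between calls to the robot, and variables do not carry over. Pictures are saved under pics/ and viewed, about 8 in all and at most 12, crops included, and the job is handed in when it is done.

```bash
mkdir -p pics; ls
cat > h.py <<'E'
import numpy as np, cv2
from cell import ctrl
def shot(n):
    p=ctrl.get_image(n); return p
def save(p,f,box=None,s=1):
    c=p["color"][:,:,::-1]
    if box: c=c[box[1]:box[3],box[0]:box[2]]
    cv2.imwrite("pics/"+f,cv2.resize(c,None,fx=s,fy=s,interpolation=cv2.INTER_CUBIC))
def cloud(p):
    d=p["depth"].astype(float);K=p["camera_matrix"];v,u=np.indices(d.shape)
    c=np.stack([(u-K[0,2])/K[0,0]*d,(v-K[1,2])/K[1,1]*d,d],-1)
    w=(c-p["t"])@p["R"]; w[d==0]=np.nan; return w
def atz(p,u,v,z):
    K=p["camera_matrix"];r=np.array([(u-K[0,2])/K[0,0],(v-K[1,2])/K[1,1],1])@p["R"]
    o=-np.array(p["t"])@p["R"]; return o+r*(z-o[2])/r[2]
E
python3 - <<'E'
from h import *
for n in("top","scene"):
    p=shot(n);save(p,n+"0.png");w=cloud(p)
    for q in["plate","window","guard","jar_center","jar_label","pot_center","tray_in","bottle_center","dishes_center","vial_center","mat"]:
        for r in ctrl.search_frame(q,p)[:3]:
            u,v=map(int,r["extent"][:2]);print(n,q,round(r["conf"],2),np.round(r["extent"]).astype(int),np.round(w[v,u]))
print(ctrl.read_state())
E
```

```text
pics
top window 0.82 [294 169  76  57] [557.   8.   8.]
top guard 0.9 [295 167  78  59] [562.   5.  12.]
top jar_center 0.81 [406 192  21  14] [ 478. -294.   80.]
top jar_center 0.78 [461 188  26  17] [ 489. -445.   76.]
top jar_center 0.68 [389 242  18  11] [ 345. -247.   72.]
top jar_label 0.81 [464 187  21  17] [ 492. -453.   77.]
top jar_label 0.79 [457 155  22  19] [ 581. -439.   74.]
top jar_label 0.66 [405 145  22  17] [ 610. -296.   80.]
top pot_center 0.54 [311 165  15  25] [555. -41.  74.]
top tray_in 0.58 [187 196  87  79] [480. 308.   8.]
top bottle_center 0.48 [384 195  10  10] [ 472. -238.   66.]
top bottle_center 0.44 [294 167  80  57] [559.   8.  14.]
top dishes_center 0.88 [432 186  24  24] [ 499. -371.   50.]
top mat 0.98 [404 194  68  50] [ 473. -290.   78.]
scene plate 0.65 [307 240  76  91] [583.  54.  84.]
scene window 0.78 [307 242  74  83] [583.  58.  84.]
scene window 0.38 [273 146  16  27] [ 495. -287.   52.]
scene guard 0.9 [309 240  72  82] [576.  55.  84.]
scene guard 0.15 [404 310  25  26] [490. 276.  54.]
scene jar_center 0.89 [230 163  18  26] [ 625. -
[... 754 characters left out ...]
.  83.]
{'clock': 1.2, 'qpos': array([ 1.2361977 ,  0.62842791,  0.03855528,  1.51738696, -0.02701057,
        0.99630213, -0.01997907]), 'qd': array([-9.87043036e-04, -5.62747993e-04, -9.81687576e-05, -9.38276088e-05,
        7.91872704e-04, -4.81907336e-04,  3.97375713e-04]), 'tau': array([-5.33596649e-04, -5.63275301e+01,  1.22575287e+00, -1.93781412e+01,
        1.09374215e-02,  1.40731565e-03, -3.02765591e-05]), 'eef_pos': array([ 172.62549583, -626.67676643,  231.30051   ]), 'tool_rot': array([-3.14158785e+00, -1.15539930e-05,  2.68744389e-01]), 'force': array([ 0.36516597,  1.04092569, -0.6264988 ]), 'torque': array([-0.0723829 , -0.03511105, -0.03276604]), 'width': 85.57426697845172}
```

Run:
```python
import cv2
t=cv2.imread("pics/top0.png");s=cv2.imread("pics/scene0.png")
cv2.imwrite("pics/t1.png",cv2.resize(t[110:270,130:490],None,fx=2.2,fy=2.2,interpolation=cv2.INTER_CUBIC))
cv2.imwrite("pics/s1.png",cv2.resize(s[90:390,200:500],None,fx=2,fy=2,interpolation=cv2.INTER_CUBIC))
```

```text
(no output)
```

View pics/t1.png

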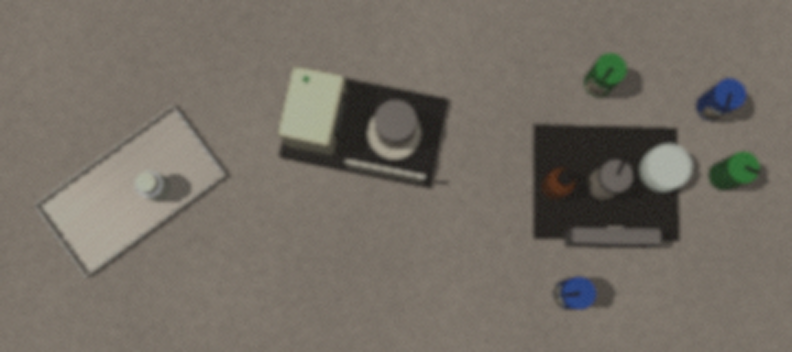

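View pics/s1.png

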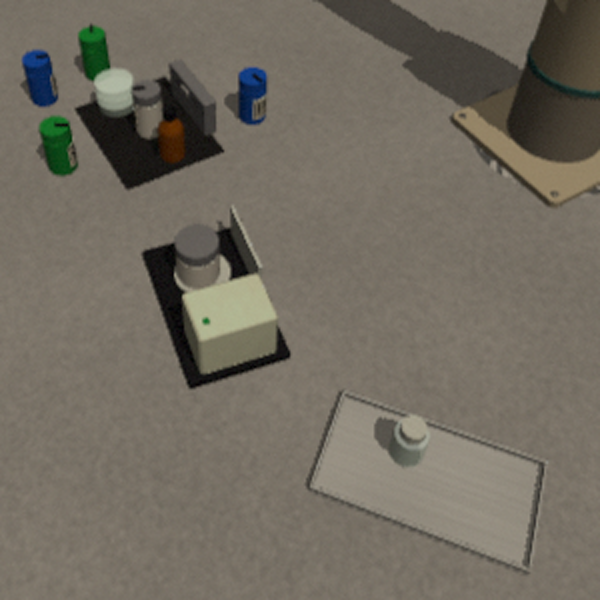

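```bash
cat > m.py <<'E'
from h import *
def circ(w,c,z,r,dz=5):
    m=(abs(w[...,2]-z)<dz)&(np.hypot(w[...,0]-c[0],w[...,1]-c[1])<r)
    P=w[m]; (cx,cy),rr=cv2.minEnclosingCircle(P[:,:2].astype(np.float32))
    return len(P),np.round(P.mean(0),1),np.round([cx,cy,rr],1)
def rect(P): return [np.round(x,1) for x in cv2.minAreaRect(P[:,:2].astype(np.float32))]
E
python3 - <<'E'
from m import *
P={n:shot(n) for n in("top","scene")}
for n,p in P.items():
    w=cloud(p);z=w[...,2];x,y=w[...,0],w[...,1]
    print(n,"cam",np.round(-np.array(p["t"])@p["R"]), "bench",np.nanmedian(z[(abs(x-480)<50)&(abs(y-130)<20)]))
    print("pot",circ(w,(550,-41),75,45)); print("jar",circ(w,(483,-305),79,35))
    print("bottle",circ(w,(476,-236),88,35,12)); print("dish",circ(w,(500,-371),48,40)); print("vial",circ(w,(485,265),59,35))
    m=(abs(z-85)<5)&(np.hypot(x-580,y-60)<90); print("head",m.sum(),w[m].mean(0).round(1),rect(w[m]))
    m=(abs(z-62)<6)&(np.hypot(x-500,y+20)<75)&(x<535); 
    if m.sum()>5: print("guard",m.sum(),w[m].mean(0).round(1),cv2.fitLine(w[m][:,:2].astype(np.float32),2,0,.01,.01).ravel().round(3))
    m=(abs(z-63)<5)&(np.hypot(x-410,y+305)<80)&(x<440); 
    if m.sum()>5: print("box",m.sum(),w[m].mean(0).round(1),rect(w[m]))
p=P["top"];c=p["color"].astype(float)
g=cv2.cvtColor(p["color"],cv2.COLOR_RGB2HSV)
# ground rectangles by colour
dark=((g[...,2]<45)).astype(np.uint8)
for nm,b in(("base",(250,135,340,200)),("mat",(365,160,445,225))):
    q=np.zeros_like(dark);q[b[1]:b[3],b[0]:b[2]]=dark[b[1]:b[3],b[0]:b[2]]
    ys,xs=np.nonzero(q);W=np.array([atz(p,u,v,12 if nm=="base" else 3) for u,v in zip(xs,ys)])
    print(nm,rect(W))
q=(c.mean(2)>138).astype(np.uint8);q[:,:140]=0;q[:,236:]=0;q[:150]=0;q[240:]=0
k,l,s,_=cv2.connectedComponentsWithStats(q);i=1+s[1:,4].argmax();ys,xs=np.nonzero(l==i)
print("tray",rect(np.array([atz(p,u,v,3) for u,v in zip(xs,ys)])),s[i])
a=[cv2.resize(P[n]["color"][b[1]:b[3],b[0]:b[2],::-1],(380,380),interpolation=cv2.INTER_CUBIC) for n,b in(("top",(390,170,430,210)),("scene",(255,125,295,165)))]
cv2.imwrite("pics/jar.png",np.hstack(a))
E
```

```text
top cam [ 318.  -42. 1165.] bench 0.8461489330359752
pot (277, array([553.7, -36. ,  75.6]), array([554.1, -36.1,  25.8]))
jar (162, array([ 484.7, -304.2,   79.4]), array([ 485. , -305.2,   20.1]))
bottle (44, array([ 481.2, -241.1,   87.1]), array([ 482. , -241.6,    9.2]))
dish (326, array([ 502.3, -379.5,   48.7]), array([ 502.2, -379.9,   28.9]))
vial (76, array([479.4, 268.5,  59.8]), array([479.6, 268.5,  13.2]))
head 779 [569.4  66.   85.5] [array([563.7,  37.1]), array([125.6,  89.8]), np.float64(77.9)]
guard 92 [500.1 -20.8  62.1] [ 2.04000e-01  9.79000e-01  5.00117e+02 -2.08000e+01]
box 259 [ 412.5 -304.8   61. ] [array([ 408.7, -294.5]), array([ 55.4, 129.9]), np.float64(21.6)]
scene cam [816. 502. 792.] bench -1.837645114579474
pot (308, array([555.8, -33.3,  73. ]), array([555.8, -33.8,  25.9]))
jar (112, array([ 486.1, -301.7,   77.5]), array([ 485.4, -301.8,   21.6]))
bottle (44, array([ 483.8, -237.9,   83.9]), array([ 482.7, -240.3,    9.2]))
dish (204, array([ 503.5, -377.2,   46.2]), array([ 503.9, -378.1,   30.4]))
vial (128, array([480.9, 270.6,  57. ]), array([480.4, 270.7,  13. ]))
head 1005 [572.9  69.7  83. ] [array([572. ,  68.8]), array([65.1, 89.4]), np.float64(77.9)]
guard 82 [498.4 -18.8  59.9] [ 2.02000e-01  9.79000e-01  4.98421e+02 -1.87990e+01]
box 107 [ 408.4 -295.2   59.8] [array([ 408.8, -292.4]), array([ 57.5, 129.8]), np.float64(24.5)]
base [array([557.6,   2.5]), array([190.1, 111.5]), np.float64(78.4)]
mat [array([ 487.8, -310.8]), array([181.5, 142.2]), np.float64(88.4)]
tray [array([477.5, 300.3]), array([105.8, 205.9]), np.float64(37.3)] [ 150  161   80   72 2449]
```

View pics/jar.png

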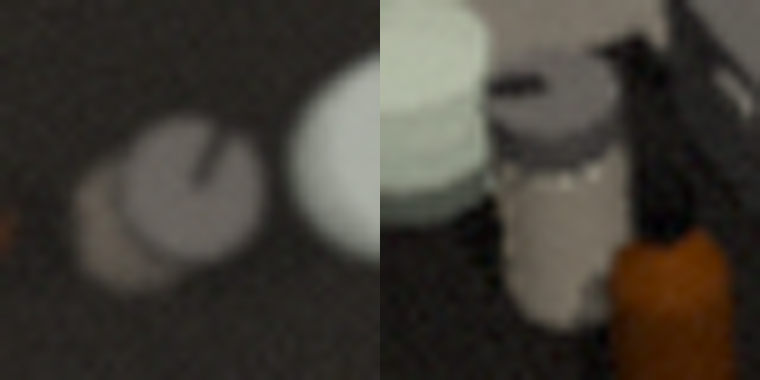

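```bash
cat > go.py <<'E'
import sys
from h import *
from scipy.spatial.transform import Rotation as R
s=ctrl.read_state();p=np.array(s["eef_pos"]);r=R.from_euler("xyz",s["tool_rot"])
a=[float(v) for v in sys.argv[1:5]]
d=r.inv().apply(np.array(a[:3])-p)/30
dr=(r.inv()*R.from_euler("xyz",[np.pi,0,np.radians(a[3])])).as_rotvec()*180/np.pi/6
print("t",round(s["clock"],2),"tcp",p.round(1),"yaw",np.degrees(s["tool_rot"]).round(1),"F",np.round(s["force"],1),"w",round(s["width"],1))
print("shift units",d.round(2),"turn units",dr.round(2))
E
python3 - <<'E'
from h import *
p=shot("top");q=shot("scene")
for P,b,s,pts in((p,(390,170),9.5,[(197,187),(218,125)]),(q,(255,125),9.5,[(553-380,82),(495-380,88)])):
    A=[atz(P,b[0]+u/s-.5,b[1]+v/s-.5,80) for u,v in pts];d=A[1]-A[0];print(np.round(A,1),np.degrees(np.arctan2(d[1],d[0])))
# fine: darkness-weighted rib dir in top
w=cloud(p);c=w[...,:2];cen=np.array([484.8,-304.7]);g=p["color"].astype(float).mean(2)
r=np.hypot(*(np.moveaxis(c,-1,0)-cen[:,None,None]));m=r<16
bg=np.median(g[m]);wt=np.clip(bg-6-g,0,None)*m
d=(wt[...,None]*np.nan_to_num(c-cen)).sum((0,1))/wt.sum();print(bg,d,np.degrees(np.arctan2(d[1],d[0])))
E
python3 go.py 555 -35 180 140
```

```text
[[ 485.5 -306.2   80. ]
 [ 503.2 -312.7   80. ]] -20.229936280642573
[[ 483.9 -304.7   80. ]
 [ 499.4 -310.9   80. ]] -21.820559267454737
96.66666666666667 [ 8.33064031 -4.94999243] -30.718405175319543
t 1.4 tcp [ 172.7 -626.7  231.3] yaw [180.   -0.   15.4] F [ 0.3 -0.7 -0.5] w 85.0
shift units [ 17.52 -15.63   1.71] turn units [  0.     0.   -20.77]
```

```bash
python3 -m crank '[[[0,0,0,0,0,-1],[0,0,0,0,0,-1],[0,0,0,0,0,-1],[0,0,0,0,0,-1],[0,0,0,0,0,-1],[0,0,0,0,0,-1],[0,0,0,0,0,-1],[0,0,0,0,0,-1],[0,0,0,0,0,-1],[0,0,0,0,0,-1],[0,0,0,0,0,-1],[0,0,0,0,0,-1]]]' -0.7; python3 -m crank '[[[0,0,0,0,0,-1],[0,0,0,0,0,-1],[0,0,0,0,0,-1],[0,0,0,0,0,-1],[0,0,0,0,0,-1],[0,0,0,0,0,-1],[0,0,0,0,0,-1],[0,0,0,0,0,-1],[0,0,0,0,0,-1],[0,0,0,0,0,0]]]'; python3 go.py 555 -35 180 140
```

```text
clock: 2.4
eef_pos: [172.2, -626.9, 231.5]
tool_rot: [-3.14, 0.001, 1.585]
force: [0.2, 0.2, -1.0]
width: 72.6
clock: 3.23
eef_pos: [170.0, -627.7, 231.4]
tool_rot: [-3.138, -0.002, 2.576]
force: [0.2, -0.1, -0.6]
width: 72.7
t 3.23 tcp [ 170.  -627.7  231.4] yaw [-1.798e+02 -1.000e-01  1.476e+02] F [ 0.2 -0.1 -0.6] w 72.7
shift units [-0.24 23.56  1.64] turn units [-0.03 -0.02  1.26]
```

```bash
python3 -m crank '[[[0,1,0,0,0,0],[0,1,0,0,0,0],[0,1,0,0,0,0],[0,1,0,0,0,0],[0,1,0,0,0,0],[0,1,0,0,0,0],[0,1,0,0,0,0],[0,1,0,0,0,0],[0,1,0,0,0,0],[0,1,0,0,0,0],[0,1,0,0,0,0],[0,0,0,0,0,0]]]'; python3 go.py 555 -35 180 145
```

```text
clock: 4.23
eef_pos: [356.8, -345.6, 229.1]
tool_rot: [-3.135, 0.003, 2.522]
force: [0.5, -0.4, 1.0]
width: 72.7
t 4.23 tcp [ 356.8 -345.6  229.1] yaw [-179.6    0.2  144.5] F [ 0.5 -0.4  1. ] w 72.7
shift units [ 0.64 12.27  1.56] turn units [-0.06  0.03 -0.08]
```

```bash
python3 -m crank '[[[0.05,1,0,0,0,0],[0.05,1,0,0,0,0],[0.05,1,0.1,0,0,0],[0.05,1,0.1,0,0,0],[0.05,1,0.1,0,0,0],[0.05,1,0.1,0,0,0],[0.05,1,0.1,0,0,0],[0.05,1,0.1,0,0,0],[0.05,1,0.1,0,0,0],[0.05,1,0.1,0,0,0],[0.05,1,0.1,0,0,0],[0,0,0,0,0,0]]]'; python3 go.py 555 -35 110 145
```

```text
clock: 5.23
eef_pos: [550.3, -61.2, 200.0]
tool_rot: [-3.137, 0.011, 2.477]
force: [1.4, 0.5, 0.7]
width: 72.7
t 5.23 tcp [550.3 -61.2 200. ] yaw [-179.7    0.6  141.9] F [1.4 0.5 0.7] w 72.7
shift units [0.45 0.8  2.99] turn units [-0.05  0.1  -0.51]
```

```bash
python3 -m crank '[[[0.4,0.7,0.3,0,0.1,0],[0,0.1,0.5,0,0,0],[0,0,0.8,0,0,0],[0,0,0.5,0,0,0],[0,0,0,0,0,0]]]'; python3 go.py 555 -35 34 145
```

```text
clock: 5.65
eef_pos: [559.6, -31.7, 136.1]
tool_rot: [-3.141, 0.005, 2.468]
force: [0.4, 0.1, -0.8]
width: 72.6
t 5.65 tcp [559.6 -31.7 136.1] yaw [-180.     0.3  141.4] F [ 0.4  0.1 -0.8] w 72.6
shift units [ 0.07 -0.18  3.4 ] turn units [-0.01  0.05 -0.6 ]
```

```bash
python3 -m crank '[[[0.05,-0.15,0.6,0,0,0],[0,0,0.6,0,0,0],[0,0,0.6,0,0,0],[0,0,0.6,0,0,0],[0,0,0.5,0,0,0],[0,0,0.2,0,0,0],[0,0,0,0,0,0]]]'; python3 go.py 555 -35 34 145
```

```text
clock: 6.23
eef_pos: [560.2, -38.3, 44.7]
tool_rot: [3.139, 0.013, 2.45]
force: [0.0, 0.1, -0.1]
width: 72.6
t 6.23 tcp [560.2 -38.3  44.7] yaw [179.9   0.7 140.4] F [ 0.   0.1 -0.1] w 72.6
shift units [ 0.21 -0.03  0.35] turn units [ 0.02  0.12 -0.77]
```

```bash
python3 -m crank '[[[0.2,0,0.2,0,0.1,0],[0.05,0,0.15,0,0,0],[0,0,0,0,0,0]]]'; python3 -m crank '[[[0,0,0,0,0,0],[0,0,0,0,0,0],[0,0,0,0,0,0],[0,0,0,0,0,0],[0,0,0,0,0,0],[0,0,0,0,0,0]]]' 1; python3 go.py 555 -35 34 145
```

```text
clock: 6.48
eef_pos: [555.8, -33.7, 35.8]
tool_rot: [3.137, 0.004, 2.447]
force: [0.3, -0.8, -0.3]
width: 72.6
clock: 6.98
eef_pos: [557.1, -33.8, 38.3]
tool_rot: [3.135, 0.007, 2.447]
force: [0.3, -0.2, -1.1]
width: 50.6
t 6.98 tcp [557.1 -33.8  38.3] yaw [179.6   0.4 140.2] F [ 0.3 -0.2 -1.1] w 50.6
shift units [ 0.03 -0.08  0.14] turn units [ 0.06  0.07 -0.8 ]
```

```bash
python3 -m crank '[[[0,0,-0.4,0,0,0],[0,0,-0.7,0,0,0],[0,0,-0.8,0,0,0],[0,0,-0.8,0,0,0],[0,0,-0.8,0,0,0],[0,0,-0.6,0,0,0],[0,0,0,0,0,0]]]'; python3 go.py 444.5 344.5 120 140
```

```text
clock: 7.57
eef_pos: [554.1, -33.1, 169.3]
tool_rot: [3.138, 0.004, 2.449]
force: [0.7, 0.4, -1.0]
width: 51.1
t 7.57 tcp [554.1 -33.1 169.3] yaw [179.8   0.2 140.3] F [ 0.7  0.4 -1. ] w 51.1
shift units [10.86  7.34  1.63] turn units [0.04 0.04 0.05]
```

```bash
python3 -m crank '[[[0.5,0.34,0,0,0,0],[0.9,0.6,0,0,0,0],[1,0.68,0,0,0,0],[1,0.68,0,0,0,0],[1,0.68,0,0,0,0],[1,0.68,0,0,0,0],[1,0.68,0,0,0,0],[1,0.68,0,0,0,0],[1,0.68,0,0,0,0],[1,0.68,0.2,0,0,0],[0.5,0.3,0.3,0,0,0],[0,0,0,0,0,0]]]'; python3 go.py 444.5 344.5 60 140
```

```text
clock: 8.57
eef_pos: [450.7, 321.5, 153.5]
tool_rot: [3.137, 0.006, 2.438]
force: [-0.8, 0.5, -0.3]
width: 50.4
t 8.57 tcp [450.7 321.5 153.5] yaw [179.8   0.4 139.7] F [-0.8  0.5 -0.3] w 50.4
shift units [0.67 0.44 3.11] turn units [ 0.04  0.06 -0.05]
```

Run:
```python
from m import *
for n in("top","scene"):
    p=shot(n);save(p,n+"2.png");w=cloud(p);z=w[...,2];x,y=w[...,0],w[...,1]
    g=p["color"].astype(float).mean(2)
    m=(np.hypot(x-553,y+32)<42)&(g>75)&(z<30); P=w[m];print(n,m.sum(),"plate",P.mean(0).round(1),cv2.minEnclosingCircle(P[:,:2].astype(np.float32)))
    m=(abs(z-85)<5)&(abs(x-570)<75)&(y>5)&(y<130); print("head",m.sum(),w[m].mean(0).round(1),rect(w[m]))
    print("vial",circ(w,(480,269),59,30))
a=[cv2.resize(cv2.imread("pics/"+f)[b[1]:b[3],b[0]:b[2]],(390,390),interpolation=cv2.INTER_CUBIC) for f,b in(("top2.png",(150,110,340,300)),("scene2.png",(250,180,470,400)))]
cv2.imwrite("pics/v2.png",np.hstack(a))
```

```text
top 510 plate [550.1 -34.2  15.4] ((551.0614624023438, -34.38526153564453), 36.73269271850586)
head 784 [569.2  66.3  85.4] [array([570. ,  66.4]), array([65.2, 90.3]), np.float64(78.4)]
vial (72, array([479.2, 268.7,  59.2]), array([480. , 268.7,  13. ]))
scene 471 plate [549.3 -36.5  13. ] ((547.1869506835938, -33.28401565551758), 38.1642951965332)
head 1006 [572.9  69.6  83. ] [array([572.2,  69.3]), array([66.6, 88. ]), np.float64(79.8)]
vial (130, array([481. , 270.8,  56.8]), array([480.1, 271.2,  13.5]))
```

View pics/v2.png

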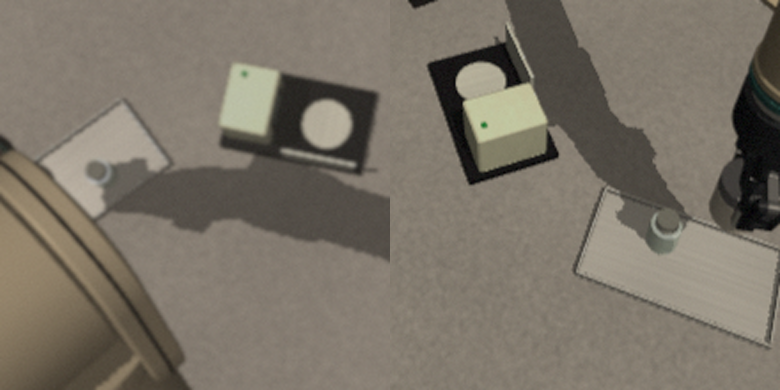

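```bash
python3 -m crank '[[[0.5,0.3,0.3,0,0,0],[0.1,0.1,0.6,0,0,0],[0,0,0.7,0,0,0],[0,0,0.7,0,0,0],[0,0,0.5,0,0,0],[0,0,0.2,0,0,0],[0,0,0,0,0,0]]]'; python3 go.py 444.5 344.5 27 140
```

```text
clock: 9.25
eef_pos: [457.8, 322.6, 63.5]
tool_rot: [3.141, 0.021, 2.414]
force: [0.0, -0.3, -0.6]
width: 50.8
t 9.25 tcp [457.8 322.6  63.5] yaw [179.9   1.2 138.3] F [ 0.  -0.3 -0.6] w 50.8
shift units [0.84 0.25 1.2 ] turn units [ 0.01  0.2  -0.28]
```

```bash
python3 -m crank '[[[0.5,0.2,0,0,0.2,0],[0.4,0.1,0.2,0,0,0],[0.1,0,0.2,0,0,0],[0,0,0.2,0,0,0],[0,0,0,0,0,0],[0,0,0,0,0,0]]]'; python3 go.py 444.5 344.5 27 140
```

```text
clock: 9.75
eef_pos: [442.6, 351.4, 46.9]
tool_rot: [3.136, -0.001, 2.41]
force: [-0.3, -0.0, -0.7]
width: 50.9
t 9.75 tcp [442.6 351.4  46.9] yaw [ 1.797e+02 -1.000e-01  1.381e+02] F [-0.3 -0.  -0.7] w 50.9
shift units [-0.2  -0.13  0.66] turn units [ 0.05 -0.01 -0.32]
```

```bash
python3 -m crank '[[[-0.1,-0.05,0.15,0,0,0],[-0.05,0,0.15,0,0,0],[0,0,0.15,0,0,0],[0,0,0.1,0,0,0],[0,0,0,0,0,0],[0,0,0,0,0,0]]]'; python3 go.py 444.5 344.5 27 140
```

```text
clock: 10.25
eef_pos: [445.9, 346.1, 28.8]
tool_rot: [3.136, 0.0, 2.409]
force: [0.8, 0.6, -1.4]
width: 50.8
t 10.25 tcp [445.9 346.1  28.8] yaw [179.7   0.  138. ] F [ 0.8  0.6 -1.4] w 50.8
shift units [-0.   -0.07  0.06] turn units [ 0.05  0.   -0.33]
```

```bash
for i in 1 2 3; do python3 -m crank '[[[0,0,0.06,0,0,0],[0,0,0,0,0,0]]]' | egrep 'eef|force'; done
```

```text
eef_pos: [446.0, 346.0, 26.8]
force: [1.3, 0.5, -1.6]
eef_pos: [446.2, 346.4, 25.2]
force: [0.2, -0.6, -0.4]
eef_pos: [446.4, 346.8, 25.6]
force: [0.0, 0.2, -1.4]
```

```bash
for i in 1 2 3; do python3 -m crank '[[[0,0,0.06,0,0,0],[0,0,0,0,0,0]]]' | egrep 'eef|force'; done
```

```text
eef_pos: [446.7, 347.4, 25.4]
force: [-0.0, 0.1, -0.2]
eef_pos: [447.0, 347.9, 25.4]
force: [-0.2, 0.3, -0.2]
eef_pos: [447.4, 348.4, 25.4]
force: [0.6, 0.8, -1.0]
```

```bash
python3 -m crank '[[[0,0,0,0,0,0],[0,0,0,0,0,0],[0,0,0,0,0,0],[0,0,0,0,0,0]]]' -0.6; python3 -m crank '[[[0,0,-0.3,0,0,0],[0,0,-0.6,0,0,0],[0,0,-0.8,0,0,0],[0,0,-1,0,0,0],[0,0,-1,0,0,0],[0,0,-1,0,0,0],[0,0,-0.5,0,0,0],[0,0,0,0,0,0]]]'; python3 go.py 485.5 -303.5 180 70
```

```text
clock: 11.58
eef_pos: [447.5, 348.6, 24.4]
tool_rot: [3.13, 0.004, 2.41]
force: [0.2, -0.6, 0.9]
width: 68.4
clock: 12.25
eef_pos: [443.8, 346.7, 187.5]
tool_rot: [3.136, 0.002, 2.412]
force: [-0.0, 0.6, 0.5]
width: 68.4
t 12.25 tcp [443.8 346.7 187.5] yaw [1.797e+02 1.000e-01 1.382e+02] F [-0.   0.6  0.5] w 68.4
shift units [-15.49 -15.22   0.2 ] turn units [ 6.000e-02 -1.000e-02  1.136e+01]
```

Now towards the jar (high), then turn over open bench.

```bash
python3 -m crank '[[[-0.6,-0.59,0,0,0,0],[-1,-0.98,0,0,0,0],[-1,-0.98,0,0,0,0],[-1,-0.98,0,0,0,0],[-1,-0.98,0,0,0,0],[-1,-0.98,0,0,0,0],[-1,-0.98,0,0,0,0],[-1,-0.98,0,0,0,0],[-1,-0.98,0,0,0,0],[-1,-0.98,0,0,0,0],[-0.6,-0.6,0,0,0,0],[0,0,0,0,0,0]]]';python3 -m crank '[[[0,0,0,0,0,1],[0,0,0,0,0,1],[0,0,0,0,0,1],[0,0,0,0,0,1],[0,0,0,0,0,1],[0,0,0,0,0,1],[0,0,0,0,0,1],[0,0,0,0,0,1],[0,0,0,0,0,1],[0,0,0,0,0,1],[0,0,0,0,0,0.5],[0,0,0,0,0,0]]]'; python3 go.py 485.5 -303.5 180 70
```

```text
clock: 13.25
eef_pos: [468.4, -82.6, 178.3]
tool_rot: [3.133, -0.008, 2.419]
force: [-0.2, 1.0, 0.7]
width: 68.8
clock: 14.25
eef_pos: [461.1, -78.8, 170.9]
tool_rot: [-3.121, -0.012, 1.262]
force: [-0.1, 0.3, 0.1]
width: 68.1
t 14.25 tcp [461.1 -78.8 170.9] yaw [-178.8   -0.7   72.3] F [-0.1  0.3  0.1] w 68.1
shift units [-6.89  3.04 -0.45] turn units [-0.2  -0.11  0.39]
```

Run:
```python
from m import *
for n in("top","scene"):
    p=shot(n);save(p,n+"3.png");w=cloud(p)
    print("pot",circ(w,(446,347),63,40),"vial",circ(w,(480,269),59,30))
a=[cv2.resize(cv2.imread("pics/"+f)[b[1]:b[3],b[0]:b[2]],(390,390),interpolation=cv2.INTER_CUBIC) for f,b in(("top3.png",(120,150,240,270)),("scene3.png",(340,270,470,400)))]
cv2.imwrite("pics/v3.png",np.hstack(a))
```

```text
pot (290, array([446.8, 346.4,  63.4]), array([447.4, 348.2,  26.7])) vial (77, array([479.4, 268.7,  59.4]), array([480. , 268.7,  13.1]))
pot (572, array([448.9, 349.5,  61. ]), array([448.1, 349. ,  26.1])) vial (125, array([480.7, 270.5,  57.1]), array([480.5, 270.7,  12.9]))
```

View pics/v3.png

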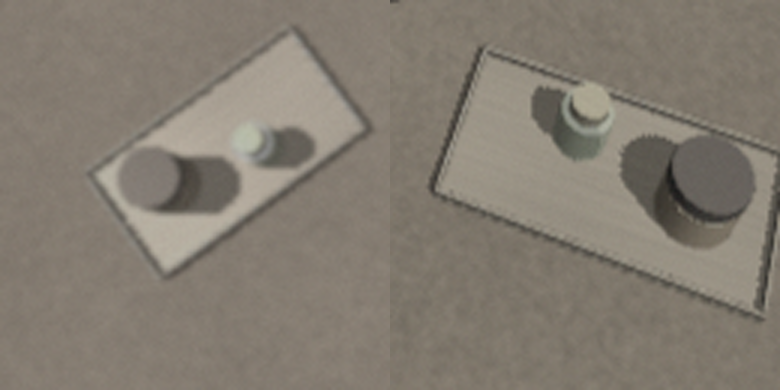

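```bash
python3 -m crank '[[[-0.5,0.2,0,-0.2,-0.1,0.2],[-1,0.44,0,0,0,0],[-1,0.44,0,0,0,0],[-1,0.44,0,0,0,0],[-1,0.44,0,0,0,0],[-1,0.44,0,0,0,0],[-0.8,0.4,0,0,0,0],[-0.2,0.1,0,0,0,0],[0,0,0,0,0,0],[0,0,0,0,0,0]]]';  python3 go.py 485.5 -303.5 110 69
```

```text
clock: 15.18
eef_pos: [478.8, -308.7, 168.5]
tool_rot: [3.136, 0.007, 1.249]
force: [0.4, 0.9, -0.0]
width: 67.6
t 15.18 tcp [ 478.8 -308.7  168.5] yaw [179.7   0.4  71.5] F [ 0.4  0.9 -0. ] w 67.6
shift units [0.25 0.15 1.95] turn units [0.05 0.07 0.43]
```

```bash
python3 -m crank '[[[0.2,0.1,0.4,0,0,0.4],[0.05,0.05,0.6,0,0,0],[0,0,0.5,0,0,0],[0,0,0.3,0,0,0],[0,0,0,0,0,0],[0,0,0,0,0,0]]]';  python3 go.py 485.5 -303.5 40 69
```

```text
clock: 15.68
eef_pos: [485.6, -295.8, 113.5]
tool_rot: [3.136, 0.005, 1.214]
force: [0.4, 0.3, 0.3]
width: 68.2
t 15.68 tcp [ 485.6 -295.8  113.5] yaw [179.7   0.3  69.6] F [0.4 0.3 0.3] w 68.2
shift units [-0.23  0.07  2.45] turn units [0.05 0.05 0.09]
```

```bash
python3 -m crank '[[[-0.2,0.05,0.1,0,0,0],[-0.05,0,0.3,0,0,0],[0,0,0.2,0,0,0],[0,0,0,0,0,0],[0,0,0,0,0,0]]]';  python3 go.py 485.5 -303.5 40 69
```

```text
clock: 16.1
eef_pos: [485.5, -304.1, 96.1]
tool_rot: [3.133, 0.005, 1.216]
force: [-0.8, -0.2, -0.1]
width: 68.4
t 16.1 tcp [ 485.5 -304.1   96.1] yaw [179.5   0.3  69.6] F [-0.8 -0.2 -0.1] w 68.4
shift units [ 0.03 -0.02  1.87] turn units [0.08 0.05 0.11]
```

```bash
python3 -m crank '[[[0,0,0.4,0,0,0],[0,0,0.4,0,0,0],[0,0,0.4,0,0,0],[0,0,0.4,0,0,0],[0,0,0.2,0,0,0],[0,0,0,0,0,0],[0,0,0,0,0,0]]]';  python3 go.py 485.5 -303.5 40 69
```

```text
clock: 16.68
eef_pos: [486.5, -305.2, 37.7]
tool_rot: [3.131, 0.006, 1.215]
force: [0.7, -0.2, -0.2]
width: 68.2
t 16.68 tcp [ 486.5 -305.2   37.7] yaw [179.4   0.3  69.6] F [ 0.7 -0.2 -0.2] w 68.2
shift units [ 0.04 -0.05 -0.08] turn units [0.1  0.05 0.1 ]
```

```bash
python3 -m crank '[[[0.04,-0.04,0,0,0,0],[0,0,0,0,0,0],[0,0,0,0,0,0],[0,0,0,0,0,0],[0,0,0,0,0,0],[0,0,0,0,0,0],[0,0,0,0,0,0]]]' 1; python3 go.py 485.5 -303.5 40 69;  python3 -m crank '[[[0,0,-0.3,0,0,0],[0,0,-0.6,0,0,0],[0,0,-0.8,0,0,0],[0,0,-0.8,0,0,0],[0,0,-0.8,0,0,0],[0,0,-0.8,0,0,0],[0,0,-0.8,0,0,0],[0,0,-0.4,0,0,0],[0,0,0,0,0,0]]]'; python3 go.py 551.3 -32.6 150 167
```

```text
clock: 17.27
eef_pos: [486.8, -304.1, 39.9]
tool_rot: [3.127, 0.006, 1.215]
force: [1.0, -0.3, -1.2]
width: 39.1
t 17.27 tcp [ 486.8 -304.1   39.9] yaw [179.2   0.3  69.6] F [ 1.  -0.3 -1.2] w 39.1
shift units [ 0.   -0.05 -0.  ] turn units [0.14 0.06 0.1 ]
clock: 18.02
eef_pos: [483.7, -301.5, 209.5]
tool_rot: [3.13, 0.006, 1.215]
force: [1.6, -0.9, -1.2]
width: 38.7
t 18.02 tcp [ 483.7 -301.5  209.5] yaw [179.3   0.3  69.6] F [ 1.6 -0.9 -1.2] w 38.7
shift units [ 9.2  -1.03  1.92] turn units [  0.04   0.14 -16.23]
```

```bash
python3 -m crank '[[[0.5,-0.05,0,0,0,0],[0.9,-0.1,0,0,0,0],[1,-0.1,0,0,0,0],[1,-0.1,0,0,0,0],[1,-0.1,0,0,0,0],[1,-0.1,0,0,0,0],[1,-0.1,0,0,0,0],[1,-0.1,0,0,0,0],[0.9,-0.1,0,0,0,0],[0.5,-0.1,0,0,0,0],[0,0,0,0,0,0]]]';python3 -m crank '[[[0,0,0,0,0,-0.5],[0,0,0,0,0,-1],[0,0,0,0,0,-1],[0,0,0,0,0,-1],[0,0,0,0,0,-1],[0,0,0,0,0,-1],[0,0,0,0,0,-1],[0,0,0,0,0,-1],[0,0,0,0,0,-1],[0,0,0,0,0,-1],[0,0,0,0,0,-0.5],[0,0,0,0,0,0]]]'; python3 -m crank '[[[0,0,0,0,0,-0.5],[0,0,0,0,0,-1],[0,0,0,0,0,-1],[0,0,0,0,0,-1],[0,0,0,0,0,-1],[0,0,0,0,0,-1],[0,0,0,0,0,-0.5],[0,0,0,0,0,0],[0,0,0,0,0,0]]]';  python3 go.py 551.3 -32.6 150 169
```

```text
clock: 18.93
eef_pos: [547.4, -35.9, 202.7]
tool_rot: [3.134, 0.01, 1.207]
force: [0.4, -0.2, -0.9]
width: 39.2
clock: 19.93
eef_pos: [538.8, -48.2, 195.6]
tool_rot: [-3.119, 0.006, 2.301]
force: [0.4, 0.6, -1.7]
width: 39.1
clock: 20.68
eef_pos: [533.7, -58.5, 191.6]
tool_rot: [-3.113, -0.017, 2.933]
force: [-0.6, 0.5, -1.3]
width: 38.9
t 20.68 tcp [533.7 -58.5 191.6] yaw [-178.3   -1.   168. ] F [-0.6  0.5 -1.3] w 38.9
shift units [-0.42  1.01  1.35] turn units [-0.27 -0.16 -0.16]
```

Run:
```python
from m import *
p=shot("scene");save(p,"scene4.png");s=ctrl.read_state()
X=p["R"]@np.array(s["eef_pos"])+p["t"];u=p["camera_matrix"]@X;u=u[:2]/u[2];print(u)
b=[int(u[0])-30,int(u[1])-35,int(u[0])+30,int(u[1])+35];print(b)
save(p,"v4.png",b,8)
for r in ctrl.search_frame("jar_label",p)[:3]+ctrl.search_frame("jar_center",p)[:3]:print(r)
```

```text
[298.7108139  163.62718154]
[268, 128, 328, 198]
{'extent': [227.2, 163.3, 17.8, 30.8], 'conf': 0.92}
{'extent': [246.8, 117.7, 18.9, 24.6], 'conf': 0.82}
{'extent': [297.4, 164.5, 20.9, 34.8], 'conf': 0.77}
{'extent': [298.8, 163.4, 23.8, 30.7], 'conf': 0.69}
{'extent': [246.8, 115.1, 15.3, 29.4], 'conf': 0.69}
{'extent': [325.2, 139.9, 12.0, 31.5], 'conf': 0.67}
```

View pics/v4.png

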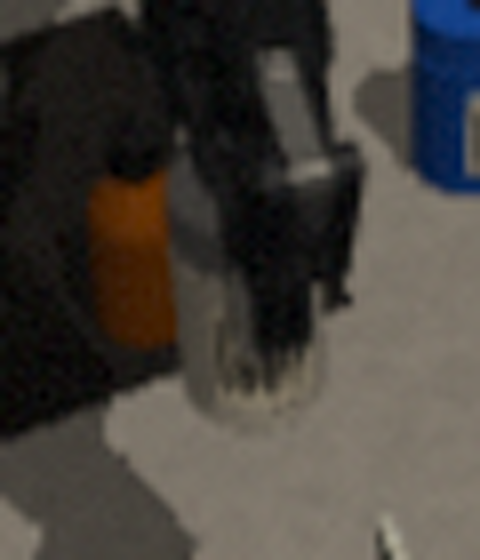

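Run:
```python
from m import *
c=cv2.imread("pics/scene4.png")
g=c.mean(2)
print("cols 288..311");
for r in range(168,183): print(r,g[r,288:312].astype(int))
q=cv2.resize(c[160:186,284:316],None,fx=20,fy=20,interpolation=cv2.INTER_CUBIC)
cv2.imwrite("pics/v5.png",np.clip((q.astype(float)-20)*2,0,255).astype(np.uint8))
```

```text
cols 288..311
168 [ 34  33  55  63  68  70  73  58  54  48  54  38  14  12  11  11   9  16
  22  78 105 113 114 113]
169 [ 35  34  56  62  65  67  74  53  56  53  56  37  13   5  18  16   8  13
  28  79  99 112 114 113]
170 [ 32  29  54  61  67  69  74  52  61  60  60  41  18  14  14  12  18  18
  38  82  93 112 111 111]
171 [ 27  20  44  63  65  69  74  49  70  71  58  48  26  18  29  20  42  37
  74  90  97 113 114 115]
172 [ 28  24  43  60  68  70  73  51  70  63  58  62  41  27  43  41  65  48
  98  96  95 113 118 117]
173 [ 22  25  39  61  68  68  71  56  67  55  48  54  56  33  47  46  70  71
 102  95  99 113 117 117]
174 [ 28  44  62  65  67  68  72  64  58  61  35  39  55  36  48  66  81  88
 106  96  98 113 114 116]
175 [ 84  90  95  70  65  67  70  69  58  60  51  42  65  43  60  87  91  92
 108  98  99 113 116 115]
176 [120 118 110  78  65  69  71  89  64  80  62  52  93  58  72 102 105 101
 104  96 107 113 117 118]
177 [115 117 115  87  68  70  71  96  91 106  89  89 114  96  99 115 105 105
 104  98 112 116 116 117]
178 [114 114 113 104  80  70  77  91  99 103 109 111 115 115 105 108  92  98
 103 111 116 119 116 115]
179 [113 114 114 117 102  85  83  91  94  94 101 106 107 109  92 102 107 105
 112 118 118 115 117 117]
180 [116 114 116 119 117 107  99  93  96  97 102 103 106 107 108 110 104 111
 113 116 115 116 116 120]
181 [115 117 115 118 113 116 115 106 108 103  96 100 103 104 112 113 106 113
 118 114 116 117 116 118]
182 [115 115 115 112 112 114 118 115 116 107 105 107 110 108 113 116 114 117
 114 113 116 119 122 119]
```

View pics/v5.png

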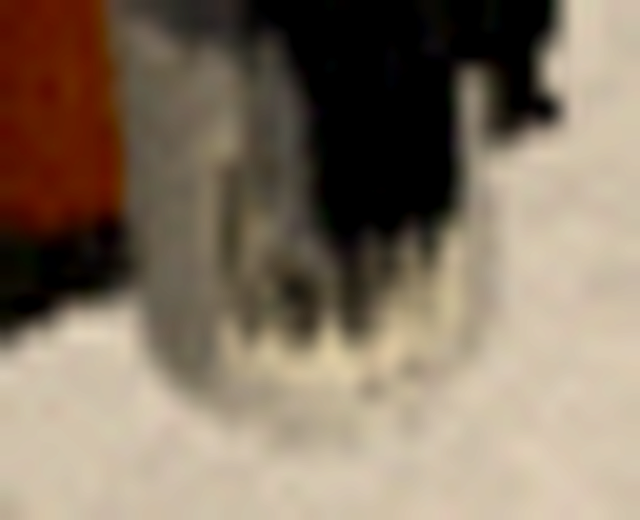

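```bash
python3 -m crank '[[[-0.2,0.5,0,-0.25,-0.15,-0.2],[-0.2,0.4,0.3,0,0,0],[0,0.1,0.6,0,0,0],[0,0,0.6,0,0,0],[0,0,0.5,0,0,0],[0,0,0.2,0,0,0],[0,0,0,0,0,0],[0,0,0,0,0,0]]]';  python3 go.py 551.3 -32.6 52 169.5
```

```text
clock: 21.5
eef_pos: [558.2, -22.4, 124.8]
tool_rot: [3.131, 0.011, 2.959]
force: [-0.2, -0.4, -1.3]
width: 38.8
t 21.5 tcp [558.2 -22.4 124.8] yaw [179.4   0.6 169.5] F [-0.2 -0.4 -1.3] w 38.8
shift units [ 0.19 -0.4   2.42] turn units [0.1 0.1 0. ]
```

```bash
python3 -m crank '[[[0.15,-0.3,0.1,0.1,0.1,0],[0.05,-0.1,0.3,0,0,0],[0,0,0.3,0,0,0],[0,0,0.2,0,0,0],[0,0,0,0,0,0],[0,0,0,0,0,0]]]';  python3 go.py 551.3 -32.6 52 169.5
```

```text
clock: 22.0
eef_pos: [551.2, -34.6, 97.5]
tool_rot: [-3.141, 0.004, 2.957]
force: [-0.3, 0.4, -1.4]
width: 39.0
t 22.0 tcp [551.2 -34.6  97.5] yaw [-180.     0.2  169.4] F [-0.3  0.4 -1.4] w 39.0
shift units [0.02 0.07 1.52] turn units [-0.    0.04 -0.01]
```

```bash
python3 -m crank '[[[0,0.05,0.3,0,0,0],[0,0,0.3,0,0,0],[0,0,0.3,0,0,0],[0,0,0.2,0,0,0],[0,0,0.1,0,0,0],[0,0,0,0,0,0],[0,0,0,0,0,0]]]';  python3 go.py 551.3 -32.6 52 169.5
```

```text
clock: 22.58
eef_pos: [551.7, -32.3, 57.0]
tool_rot: [3.141, 0.003, 2.958]
force: [0.0, -0.3, -1.4]
width: 38.7
t 22.58 tcp [551.7 -32.3  57. ] yaw [180.    0.2 169.5] F [ 0.  -0.3 -1.4] w 38.7
shift units [ 0.01 -0.01  0.17] turn units [ 0.    0.03 -0.01]
```

```bash
for i in 1 2 3 4; do python3 -m crank '[[[0,0,0.06,0,0,0],[0,0,0,0,0,0]]]' | egrep 'eef|force'; done
```

```text
eef_pos: [552.0, -32.1, 55.2]
force: [-0.0, -0.1, -1.2]
eef_pos: [552.4, -32.1, 53.8]
force: [-0.8, 0.3, -1.0]
eef_pos: [552.8, -32.2, 52.2]
force: [0.2, -0.4, -1.7]
eef_pos: [553.2, -32.3, 50.6]
force: [-0.5, -0.9, -0.3]
```

```bash
for i in 1 2 3; do python3 -m crank '[[[0.05,0,0.05,0,0,0],[0,0,0,0,0,0]]]' | egrep 'eef|force'; done; python3 go.py 551.3 -32.6 52 169.5
```

```text
eef_pos: [553.7, -32.3, 50.9]
force: [0.2, 0.2, -1.1]
eef_pos: [554.1, -32.2, 50.7]
force: [0.2, 1.0, -0.8]
eef_pos: [554.6, -32.3, 50.8]
force: [-0.2, 0.8, -0.9]
t 23.75 tcp [554.6 -32.3  50.8] yaw [180.    1.1 169.4] F [-0.2  0.8 -0.9] w 39.0
shift units [ 0.1  -0.03 -0.04] turn units [ 0.01  0.19 -0.02]
```

```bash
python3 -m crank '[[[0,0,-0.15,0,0.18,0],[0.1,0,-0.05,0,0,0],[0,0,0,0,0,0],[0,0,0,0,0,0]]]'; python3 go.py 551.3 -32.6 51 169.5
```

```text
clock: 24.08
eef_pos: [549.8, -31.5, 55.8]
tool_rot: [3.141, -0.001, 2.957]
force: [0.1, -0.2, -0.5]
width: 38.7
t 24.08 tcp [549.8 -31.5  55.8] yaw [ 1.800e+02 -1.000e-01  1.694e+02] F [ 0.1 -0.2 -0.5] w 38.7
shift units [-0.06 -0.03  0.16] turn units [ 0.01 -0.01 -0.01]
```

```bash
python3 -m crank '[[[-0.02,-0.02,0.1,0,0,0],[0,0,0.08,0,0,0],[0,0,0,0,0,0]]]'; python3 go.py 551.3 -32.6 51 169.5
```

```text
clock: 24.33
eef_pos: [549.7, -32.3, 50.5]
tool_rot: [-3.141, -0.001, 2.957]
force: [-1.0, 0.2, 4.6]
width: 38.8
t 24.33 tcp [549.7 -32.3  50.5] yaw [-1.800e+02 -1.000e-01  1.694e+02] F [-1.   0.2  4.6] w 38.8
shift units [-0.05 -0.   -0.02] turn units [-0.   -0.01 -0.01]
```

```bash
python3 -m crank '[[[0,0,0,0,0,0],[0,0,0,0,0,0],[0,0,0,0,0,0],[0,0,0,0,0,0]]]' -0.4; python3 -m crank '[[[0,0,-0.2,0,0,0],[0,0,-0.5,0,0,0],[0,0,-0.8,0,0,0],[0,0,-1,0,0,0],[0,0,-1,0,0,0],[0,0,-1,0,0,0],[0,0,-0.6,0,0,0],[0,0,0,0,0,0]]]'; python3 -m crank '[[[0,-1,0,0,0,0],[0,-1,0,0,0,0],[0,-1,0,0,0,0],[0,-1,0,0,0,0],[0,-1,0,0,0,0],[0,-1,0,0,0,0],[0,-1,0,0,0,0],[0,0,0,0,0,0],[0,0,0,0,0,0]]]'
python3 - <<'E'
from m import *
P={}
for n in("top","scene"):
    p=P[n]=shot(n);save(p,n+"6.png");w=cloud(p)
    print(n,"jar",circ(w,(551,-33),91,35),"pot",circ(w,(447,348),63,40))
    for q,c,z in(("bottle",(482,-240),88),("dish",(503,-379),48),("vial",(480,269),59)):
        try: print(q,circ(w,c,z,35,6))
        except Exception as e: print(q,"?")
a=[cv2.resize(P[n]["color"][b[1]:b[3],b[0]:b[2],::-1],(390,390),interpolation=cv2.INTER_CUBIC) for n,b in(("top",(285,140,335,190)),("scene",(273,180,333,240)))]
cv2.imwrite("pics/v6.png",np.hstack(a))
E
```

```text
clock: 24.67
eef_pos: [549.4, -32.2, 49.7]
tool_rot: [-3.141, -0.001, 2.957]
force: [-0.4, 0.2, -0.2]
width: 60.3
clock: 25.33
eef_pos: [547.6, -31.2, 209.1]
tool_rot: [-3.141, -0.008, 2.96]
force: [0.5, 0.5, 0.2]
width: 59.9
clock: 26.08
eef_pos: [507.1, -244.2, 206.7]
tool_rot: [3.139, -0.009, 2.966]
force: [0.5, 1.6, 0.9]
width: 59.8
top jar (173, array([548.9, -33.4,  91.6]), array([549.5, -33.4,  19.9])) pot (292, array([447.3, 346.5,  63.5]), array([448. , 346.8,  26.5]))
bottle (38, array([ 481.7, -241.8,   88.3]), array([ 482.1, -241.1,    9.3]))
dish (235, array([ 499.3, -373.2,   48.7]), array([ 501.2, -378.1,   28.1]))
vial (77, array([479.3, 268.5,  59.5]), array([479.3, 269.2,  12.8]))
scene jar (185, array([551. , -30.9,  89.2]), array([550.7, -31.8,  19.7])) pot (585, array([449.1, 349.6,  61.1]), array([448.2, 348.9,  26. ]))
bottle (31, array([ 483.3, -239.3,   86. ]), array([ 483.8, -239. ,    9.7]))
dish (211, array([ 503.6, -376.6,   46.1]), array([ 503.9, -378.1,   31.7]))
vial (134, array([481.1, 270.8,  56.6]), array([479.8, 271.2,  13.7]))
```

View pics/v6.png

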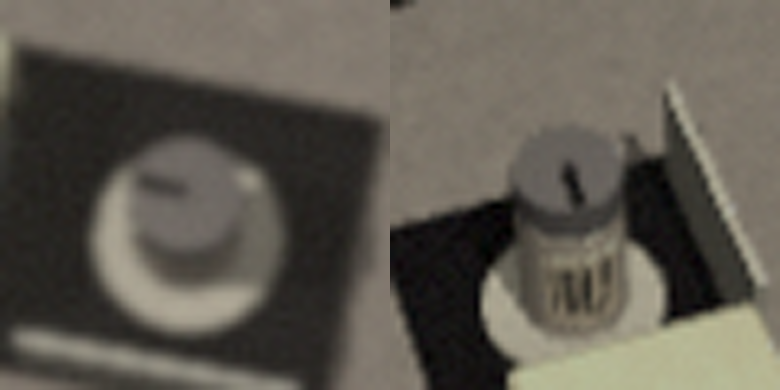

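Run:
```python
from h import *
for n,b,s,pts,cen in(("top",(285,140),7.8,[(188,190),(140,181)],None),("scene",(273,180),6.5,[(178,163),(190,203)],None)):
    P=shot(n)
    A=[atz(P,b[0]+(u+.5)/s-.5,b[1]+(v+.5)/s-.5,92.5) for u,v in pts];d=A[1]-A[0];print(n,np.round(A,1),np.degrees(np.arctan2(d[1],d[0])))
    # PCA of dark pixels on cap
    w=cloud(P);g=P["color"].astype(float).mean(2);c=np.array([549.4,-33.4] if n=="top" else [550.8,-31.6])
    v,u=np.indices(g.shape);X=np.stack([w[...,0]-c[0],w[...,1]-c[1]],-1)
    m=(np.hypot(X[...,0],X[...,1])<17)&(w[...,2]>84);bg=np.median(g[m]);wt=np.clip(bg-12-g,0,None)*m
    mm=wt>0;Q=np.array([atz(P,uu,vv,92.5)[:2] for uu,vv in zip(u[mm],v[mm])]);W=wt[mm]
    mu=(W[:,None]*Q).sum(0)/W.sum();C=np.cov(Q.T,aweights=W);e,V=np.linalg.eigh(C);a=V[:,1]*np.sign(V[1,1])
    print(len(Q),(mu-c).round(1),"centroid ang",np.degrees(np.arctan2(*(mu-c)[::-1])),"axis",np.degrees(np.arctan2(a[1],a[0])),e)
```

```text
top [[551.  -34.6  92.5]
 [554.1 -18.3  92.5]] 79.30834445976117
17 [3.2 7.9] centroid ang 67.9605621798105 axis 75.12981439201204 [ 2.58320586 19.26255574]
scene [[549.4 -32.3  92.5]
 [554.6 -14.3  92.5]] 73.73241656412186
25 [2.3 8.8] centroid ang 75.61720850743399 axis 73.96959075713428 [ 5.35432765 30.51007017]
```

```bash
python3 -c "
from cell import ctrl
print(ctrl.finish_job(), ctrl.read_state()['clock'])"
```

```text
the job is handed in; nothing more can be done
the job is handed in; nothing more can be done
```

I moved the pot into the tray first, then stood the jar on the reader's plate with its label towards the window. I handed the job in at about 26 s, with the gripper clear of everything.

- **Pot:** it stands upright in the free end of the tray at about (448, 348) mm, clear of the walls and the vial.
- **Jar:** it stands upright on the plate at about (550, −32) mm. I measured the plate's centre at about (551, −33) mm, so it is 1–2 mm off.
- **Label direction:** the direction to the window is about 78°. Measuring the rib on the cap from both cameras after release gave 74–79°. One centroid estimate read 68°, but it depends on the exact cap centre, so I discounted it. The label edges, seen while the jar was held over the plate, gave about 77°. The label is probably within about 3° of square, though the rib readings alone leave a few degrees of doubt.
- **Bystanders:** the bottle, dish stack and vial measured within 1–3 mm of where they started, which is camera noise.
- **Jar set-down:** on the first touch the arm drifted about 3 mm and tilted 1°. I lifted it a few millimetres, straightened it, and set it down again with light contact (about 5 N) before releasing.

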